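Pass the medal rack through the gated chute

TASK

The rack of medals stands in the aluminium chute, in front of the tongue of a sprung, hinged gate. Without gripping or lifting anything, use one fingertip to swing the gate plate outward and hold it open, and with the other finger push the rack by its T handle along the chute, past the tongue, without the rack bearing against the gate. When the rack's body is wholly past the tongue, draw the fingers away so that the gate springs shut behind it, and leave the other things on the bench where they are.

Things in the scene. Friction and masses are not known exactly. Their poses are not given: they have to be found in the camera images.
- chute: Fixed aluminium chute on the bench, pointing to the robot's right within about 0.2 rad. x: direction of travel; y: left of travel; z up. Origin: table level, centre line, at the upstream face of the gate's tongue. Floor at z = 10 mm, x = -252 to 138. Inside 100 mm wide (y = -50 to 50); walls 6 mm thick, the left one reaching z = 40, the right one z = 24 mm.
- gate (a joint): Opening angle of the gate, rad: 0 shut (upright), 1.0 at its stop. Pushed from the chute side towards chute -y, its top leans outward. A spring shuts it when let go: about 2 N to start, about 5 N to hold it open, pushed 25 mm above the hinge. Open more than 0.65 its tongue clears the rack.
- gate_tongue (a point): Free end of the gate's tongue, which reaches from the plate across into the chute to y = -30 mm when shut (chute x = 0 to 8, z = 54 to 68 mm) and bars the rack. This point: chute x = 4, y = -30, z = 61 mm when shut; it moves with the gate.
- rack: Loose plywood rack, about 0.4 to 0.75 kg, with five medals fixed on edge, sliding on the chute floor, x along the chute's x. Origin: middle of the underside of its body, which is 94 mm long (x = -47 to 47), 92 wide, 68 tall. Starts with its front 12 to 45 mm before the tongue; wholly past the tongue when its origin is beyond chute x = 55 mm.
- medal_loose: Bystander: brass medal, 64 mm across, 5 mm thick, lying on the bench on the gate's side of the chute. Origin under its centre.
- glue_bottle: Bystander: white bottle, 48 mm across and 120 mm tall, beyond the left wall of the chute. Origin under its centre.
- wax_jar: Bystander: amber jar, 60 mm across and 55 mm tall, off the upstream end of the chute. Origin under its centre.
- brush: Bystander: brush 160 mm long lying on the bench beyond the left wall of the chute, near its upstream end. Origin under its middle.
- trophy_a: Bystander: steel statuette on a 60 mm marble base, about 185 mm tall, beyond the chute near the far edge, to the left or the right. Origin under its centre.
- trophy_b: Bystander: a second, equal statuette, at the other of those two places.
- glove_box: Bystander: blue and white box 120 x 230 x 75 mm at the far right. Origin under its centre.
- end_stop (a point): Top middle of the inner face of the end stop that closes the chute downstream, at chute x = 122, z = 46 mm. The rack meets it when the rack's origin is at chute x = 75 mm.
- gate_hinge (a point): Middle of the gate's hinge line, at chute x = -113, y = -56, z = 26 mm; the line runs along the chute. The gate is a 4 mm steel plate on this line, along the right wall, from chute x = -238 to 12 mm, upright when shut and then reaching z = 78 mm. It may be pushed anywhere along its length, and a finger can slide along it.
- rack_handle (a point): Top middle of the rear face of the rack's T handle, at rack x = -105, z = 64 mm. The handle is an upright plate 80 mm wide (y = -40 to 40), 6 mm thick, from the floor up to this point, joined to the rack's body by a low stem 26 mm wide. The rack is pushed on this rear face.

How it is judged:
By the outcome, as a careful person would: the job done as asked, in the order asked, and still so for the second after the job is handed in, with the robot touching nothing.
It also fails if it takes over 48 s, if anything falls off the work surface, if the arm or the gripper's body presses on something with over 40 N, if the wrist force passes 120 N, or if a joint passes its speed limit or range.

ROBOT

A 6-joint arm with a two-finger parallel gripper is mounted at the origin on the work surface. World frame = base frame: x ahead of the robot, y to its left, z up, the work surface at z = 0. Lengths are in m, angles in degrees, forces in N, time in s.
With the tool pointing down it reaches from about 0.325 to 0.9 m from the base axis. Payload 3.5 kg.
Tool frame: the origin (TCP) lies at the very end of the fingers, on their centre line; the grasp point (between the pads) lies 19 mm behind it; y points along the fingers, x is the direction in which the jaws open and shut, and the axes are right-handed (so a half turn about y gives the same grasp; the last joint's range is limited). The gripper opens to 85 mm and grips with 20 to 120 N. Pads are 22 mm wide; open, the fingers measure 114 mm over their backs; the gripper's body (76 mm by 85 mm) begins 54 mm behind the grasp point. The pads swing forward as they close: fully open they stand 13 mm farther back than shut.
Start: joints at [-74.679, 15.837, -1.513, 72.651, 0, 84.076], TCP at [0.226, -0.583, 0.231] pointing down, gripper open.
Joint ranges: [-178.77, 178.77], [-48.84, 107.48], [-61.69, 71.31], [-111.58, 123.2], [-90, 87.43], [-180, 180]. Speed limits (degrees/s): [147.25, 147.25, 180, 180, 180, 180].

INTERFACE

Orientations are given as [roll, pitch, yaw] about the fixed x, y, z axes, in that order (R = Rz(yaw) Ry(pitch) Rx(roll)).
In Python, from workcell import sensors, imaging, r, nets gives the robot as it stands. The module is installed in compiled form; this text tells all that it offers.
- The arm moves only by the tool send_rows, never from a script. Its arguments are lists of equal length, an entry for each row: "xyz": the shift along the tool's x, y, z in units of 2 cm (1.0 is 2 cm), a list of three; "turn": the turn, a rotation vector about the tool's x, y, z in units of 0.12 rad (1.0 is 0.12 rad), a list of three; "grip": the opening in per cent of the stroke, from 0 (shut) to 100 (fully open). In form: {"xyz": [[x, y, z], ...], "turn": [[ax, ay, az], ...], "grip": [grip, ...]}. A call has 1 to 8 rows; each row shifts and turns the commanded pose from where the row before left it, along the tool's axes as they then stand; what a row does not reach is not made up. A row lasts 1/12 s, in which the tool goes at most 41.7 mm and 7.16 degrees, less where a joint would pass 70% of its speed; a pose out of reach is approached as far as the arm can. A call with a number of a shift or a turn outside -1 to 1 is refused whole. A call with a gripper value outside its range is refused whole. The fingers move at their own pace and stop on an object; "squeeze" is the grip in N (left out, the last holds). Time passes only in rows, so rows that do not move let the fingers close. It gives the time, the measured TCP pose, the force and the opening at its end, in the units of the state.
- sensors.get_obs(): the state, without advancing time (a new reading comes with each control period).
- imaging.snapshot(name): name is "side" or "top" or "wrist"; returns (picture, depth): 420x560x3 uint8, red, green, blue; 420x560 float32, m along the optical axis (not along the pixel's ray), 0 where there is no reading.
- imaging.camera_params(name): a dict with "fx", "fy", "cx", "cy" (pixels), "R" (3x3) and "t" (3): a world point X has camera coordinates R X + t; the wrist camera has in their place "hand_eye" (4x4, takes a point from camera to tool coordinates, whose origin is the TCP and whose axes are the tool frame's). Camera axes: x right, y down, z forward; pixel columns grow to the right and rows downward; lengths in m; the calibration is good to about 2 mm. A picture is of the moment at which its call begins: read the wrist's pose just before it. camera_params takes no time and is no camera call.
- r.sign_off(): hands the job in, once; it reports no verdict.
Trained networks look in the newest picture that a camera, given by its name, has taken for a name from the list of things; names that differ only in an ending like _2 or _b are one class to them, and where a whole thing is asked for, a point or a joint stands for the part that bears it (a point fixed in the world has none). Each returns a list of dicts, best first, with "p" (0 to 1); they miss things now and then, are a little off and sometimes report something else, mostly with a low value. They report only what shows in the picture. A call takes as long as a camera call.
- nets.search_frame(camera, name): "at" ([x, y, z] in m, in world coordinates, good to about 4 mm: the middle of the surface that is visible of it).
- nets.trace(camera, name): "mask" (420x560 bool, what is visible of it).
The state is a dict: "t": time; "joint_positions": joint angles; "joint_velocities": joint speeds; "joint_torque": joint torques, N m; "position": TCP position; "ee_rot": TCP orientation; "force": force on the tool from outside, world axes, zero at the start; "moment": the same for the moment, N m; "grip_width": finger opening in m.
Only numpy, scipy, OpenCV 4.12 (cv2) and the standard library are available. Lean on these libraries where they do the work, as an engineer would, in place of code of your own. Each camera call takes 0.05 s, during which the arm holds its last target. There are 200 camera calls.

## Working session

There is one attempt and no reset: what is moved stays moved. The work goes in short steps, Python scripts to look and compute and a tool call to move; the robot and the scene stay as the last step left them, time stands still between calls to the robot, and variables do not carry over. Pictures are saved under pics/ and viewed, about 8 in all and at most 12, crops included, and the job is handed in when it is done.

Besides the shell and the picture viewer there is one more tool, called after "Call:" as name(argument=value, ...) on one line, values as JSON. send_rows: Moves the arm, as the interface text tells. Its arguments: {"type":"object","properties":{"xyz":{"type":"array","items":{"type":"array","items":{"type":"number"}}},"turn":{"type":"array","items":{"type":"array","items":{"type":"number"}}},"grip":{"type":"array","items":{"type":"number"}},"squeeze":{"type":"number"}},"required":["xyz","turn","grip"]}

```bash
mkdir -p pics; ls; python3 - <<'E'
from workcell import sensors, imaging, r, nets
import cv2,numpy as np
o=sensors.get_obs();print(o)
for c in("top","side"):
    p,d=imaging.snapshot(c);cv2.imwrite(f"pics/{c}0.png",p[:,:,::-1]);np.save(f"pics/{c}d.npy",d)
    for n in["rack","rack_handle","gate_tongue","gate_hinge","end_stop","chute","medal_loose","glue_bottle","gate"]:
        try:
            print(c,n,[(np.round(a["at"],4).tolist(),round(a["p"],2)) for a in nets.search_frame(c,n)[:3]])
        except Exception as e: print(c,n,e)
    print(imaging.camera_params(c))
print(imaging.camera_params("wrist"))
E
```

```text
pics
{'t': 0.0, 'joint_positions': array([-7.46784025e+01,  1.58816903e+01, -1.59763929e+00,  7.26505838e+01,
       -1.59277672e-03,  8.40759602e+01]), 'joint_velocities': array([ 0.06615452,  0.01618704,  0.00976042,  0.0016822 , -0.02537716,
        0.09028652]), 'joint_torque': array([-1.59853360e-03, -4.45509160e+01,  2.95202780e+01,  1.63870765e-02,
       -2.60579291e-04, -3.02565397e-06]), 'position': array([ 0.22625993, -0.58177502,  0.23012418]), 'ee_rot': array([-89.9881759 ,   0.129384  , -68.75434753]), 'force': array([ 0.27074288, -1.05911211,  0.45721664]), 'moment': array([ 0.01181309, -0.0147163 ,  0.00553905]), 'grip_width': 0.08562378839360617}
top rack [([0.5752, 0.0285, 0.0193], 0.81), ([0.7287, -0.1829, 0.0266], 0.24)]
top rack_handle [([0.5733, 0.0258, 0.0215], 0.94)]
top gate_tongue [([0.5221, 0.0532, 0.0749], 0.67)]
top gate_hinge [([0.5645, -0.044, 0.0082], 0.8)]
top end_stop [([0.5668, -0.0417, 0.01], 0.84)]
top chute [([0.5685, -0.0438, 0.0106], 0.78)]
top medal_loose [([0.425, 0.0226, 0.0087], 0.74)]
top glue_bottle [([0.6824, -0.1001, 0.0877], 0.6)]
top 
[... 1015 characters left out ...]
274.321443082853, 'cy': 205.0210230892613, 'R': array([[-0.96272428, -0.27023428,  0.01163595],
       [-0.21216576,  0.72777007, -0.65217821],
       [ 0.16777261, -0.63033655, -0.75797638]]), 't': array([0.56384708, 0.17945481, 1.0797544 ])}
{'fx': 322.5181059469436, 'fy': 322.5181059469436, 'cx': 282.80668977549385, 'cy': 209.14845679988719, 'hand_eye': array([[ 9.99999654e-01, -5.13537243e-04, -6.55030435e-04,
         5.61300639e-04],
       [ 4.79295157e-04, -2.88117183e-01,  9.57595039e-01,
        -1.42392695e-01],
       [-6.80486240e-04, -9.57595021e-01, -2.88116837e-01,
         7.41719912e-02],
       [ 0.00000000e+00,  0.00000000e+00,  0.00000000e+00,
         1.00000000e+00]])}
```

View pics/top0.png

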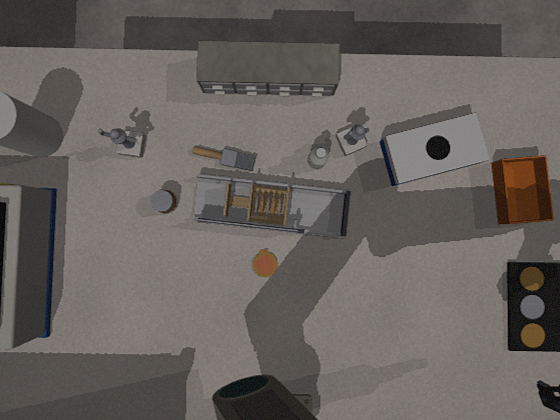

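View pics/side0.png

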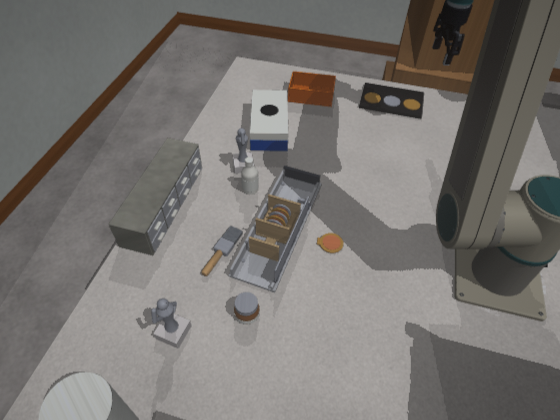

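The top picture shows the chute from about (197,190) to (350,220), with the gate on the near (bottom) side, the rack at (268,203) and its handle plate at (228,198). Next I'll fit the poses from the depth.

```bash
cat > h.py <<'E'
from workcell import sensors, imaging, r, nets
import cv2,numpy as np
def cloud(c,d):
    k=imaging.camera_params(c);v,u=np.mgrid[:d.shape[0],:d.shape[1]]
    P=np.stack([(u-k["cx"])/k["fx"]*d,(v-k["cy"])/k["fy"]*d,d],-1)
    W=(P-k["t"])@k["R"]; W[d==0]=np.nan; return W
E
python3 - <<'E'
from h import *
H=np.zeros((300,520),np.float32);C=np.zeros((300,520,3),np.uint8)
out=[]
for c in("top","side"):
    W=cloud(c,np.load(f"pics/{c}d.npy")); img=cv2.imread(f"pics/{c}0.png")
    m=(abs(W[...,0]-.55)<.15)&(abs(W[...,1])<.26)&(W[...,2]<.25)
    p=W[m];col=img[m]
    print(c,"table z",np.median(p[(p[:,0]<.46),2]),len(p))
    i=((.70-p[:,0])*1000).astype(int).clip(0,299);j=((.26-p[:,1])*1000).astype(int).clip(0,519)
    G=np.zeros((300,520),np.float32);np.maximum.at(G,(i,j),p[:,2].astype(np.float32))
    G=cv2.dilate(G,np.ones((3,3)));out.append(cv2.applyColorMap((G/.1*255).clip(0,255).astype(np.uint8),cv2.COLORMAP_JET))
cv2.imwrite("pics/hm.png",cv2.resize(np.vstack(out),None,fx=1.,fy=1.))
E
```

```text
top table z 0.0006946399451368576 24106
side table z 0.000888504860143014 17005
```

View pics/hm.png

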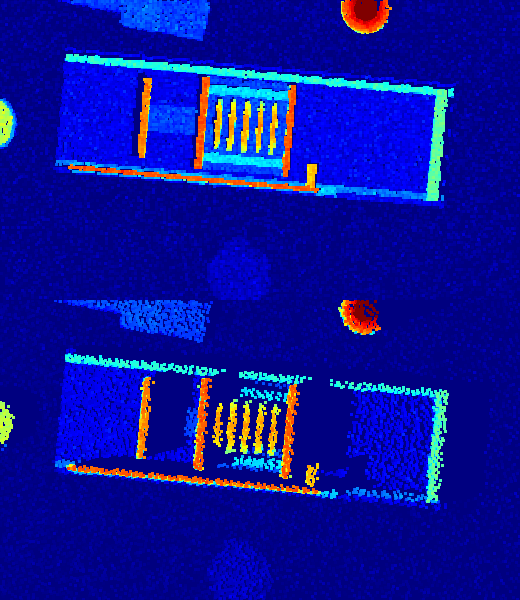

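The height map is clear at 1 mm per pixel. It shows the gate line from (68,167) to (318,189), the tongue at (312,175), the end stop at j≈437, the rack body from j=200 to 292 and the handle at j≈145. Next comes the precise fit.

```bash
cat >> h.py <<'E'
def Rc(yaw): c,s=np.cos(yaw),np.sin(yaw); return np.array([[c,-s],[s,c]])
def load(names=("top","side")): return {c:cloud(c,np.load(f"pics/{c}d.npy")) for c in names}
E
python3 - <<'E'
from h import *
L=load()
res={}
for c,W in L.items():
    p=W.reshape(-1,3);p=p[~np.isnan(p[:,0])]
    i=(.70-p[:,0])*1000;j=(.26-p[:,1])*1000
    g=(p[:,2]>.066)&(p[:,2]<.09)&(abs(i-(167+(j-68)*.088))<6)&(j>60)&(j<306)
    q=p[g][:,:2];w=(abs(np.polyval(np.polyfit(q[:,1],q[:,0],1),q[:,1])-q[:,0])<.003);q=q[w]
    vx,vy,x0,y0=cv2.fitLine(q.astype(np.float32),cv2.DIST_HUBER,0,.001,.001).ravel()
    yaw=np.arctan2(vy,vx); yaw=yaw if vy<0 else yaw-np.pi if yaw>0 else yaw+np.pi
    R=Rc(yaw);a=p[:,:2]@R
    gy=np.median(q@R,0)[1]; 
    lw=(p[:,2]>.034)&(p[:,2]<.045)&(abs(a[:,1]-gy-109)<1)
    sel=lambda z0,z1,y0,y1:a[(p[:,2]>z0)&(p[:,2]<z1)&(a[:,1]-gy>y0)&(a[:,1]-gy<y1)]
    l=sel(.034,.046,.095,.12)[:,1]-gy
    print(c,"yaw",np.degrees(yaw),"gy",gy,"leftwall top y-gy",np.percentile(l,[5,50,95]))
    x0=(q@R)[:,0]; print(" gate x",np.percentile(x0,[1,99]),"zmax",np.percentile(p[g][:,2],95))
    t=sel(.055,.078,.01,.028); xs=t[:,0]
    E=sel(.040,.052,.02,.09)[:,0]; E=E[E>np.percentile(x0,99)+.05]
    print(" stop x",np.percentile(E,[2,50,98]))
    T=sel(.058,.078,.009,.03);T=T[(T[:,0]>x0.max()-.03)&(T[:,0]<x0.max()+.02)];print(" tongue x",np.percentile(T[:,0],[2,50,98]),"y-gy max",(T[:,1]-gy).max())
    for nm,y0 in(("ylo",.02),("ymid",.05),("yhi",.075)):
        Hh=np.sort(sel(.066,.085,y0,y0+.018)[:,0]); gr=np.split(Hh,np.where(np.diff(Hh)>.004)[0]+1)
        print(" ",nm,[(round(k[0],4),round(k[-1],4),len(k)) for k in gr if len(k)>5])
E
```

```text
top yaw -95.272675 gy 0.5133751350758101 leftwall top y-gy [0.10275596 0.10863137 0.11383369]
 gate x [-0.23641388 -0.00296278] zmax 0.08138849557243025
 stop x [0.12077405 0.12620765 0.52241953]
 tongue x [-0.02576665  0.00144182  0.00660759] y-gy max 0.028311740021326637
  ylo [(np.float64(-0.6168), np.float64(-0.6117), 20), (np.float64(-0.1712), np.float64(-0.1658), 21), (np.float64(-0.1135), np.float64(-0.1077), 23), (np.float64(-0.026), np.float64(-0.0205), 20), (np.float64(-0.0011), np.float64(0.0064), 7)]
  ymid [(np.float64(-0.1724), np.float64(-0.1661), 21), (np.float64(-0.1138), np.float64(-0.108), 21), (np.float64(-0.0967), np.float64(-0.0925), 13), (np.float64(-0.0829), np.float64(-0.0782), 16), (np.float64(-0.0689), np.float64(-0.0651), 13), (np.float64(-0.0543), np.float64(-0.0511), 11), (np.float64(-0.0416), np.float64(-0.0373), 14), (np.float64(-0.0255), np.float64(-0.0201), 18)]
  yhi [(np.float64(-0.1721), np.float64(-0.1657), 20), (np.float64(-0.114), np.float64(-0.1081), 22), (np.float64(-0.0259), np.float64(-0.0201), 20)]
side yaw -95.50446 gy 0.5107451784737013 
[... 269 characters left out ...]
t64(-0.1665), 27), (np.float64(-0.1154), np.float64(-0.1088), 31), (np.float64(-0.028), np.float64(-0.0199), 30), (np.float64(-0.0031), np.float64(0.0059), 8)]
  ymid [(np.float64(-0.1742), np.float64(-0.1668), 26), (np.float64(-0.1171), np.float64(-0.1092), 36), (np.float64(-0.0997), np.float64(-0.0928), 16), (np.float64(-0.0862), np.float64(-0.0801), 16), (np.float64(-0.0709), np.float64(-0.0657), 14), (np.float64(-0.0582), np.float64(-0.0523), 16), (np.float64(-0.0436), np.float64(-0.0379), 16), (np.float64(-0.0295), np.float64(-0.0209), 30)]
  yhi [(np.float64(-0.1746), np.float64(-0.168), 26), (np.float64(-0.1171), np.float64(-0.109), 32), (np.float64(-0.0288), np.float64(-0.0198), 30)]
```

Chute frame: origin (0.5656, -0.0523), yaw -95.39°. The rack's front is at -19 mm and the handle's rear face at -171 mm. These agree with the sizes given.

Call:
send_rows(xyz=[[0,0,0],[0,0,0],[0,0,0],[0,0,0],[0,0,0],[0,0,0],[0,0,0],[0,0,0]], turn=[[0,-1,0],[0,-1,0],[0,-1,0],[0,-1,0],[0,-1,0],[0,-1,0],[0,-1,0],[0,-1,0]], grip=[67,67,67,67,67,67,67,67])

```text
t: 1.67
position: [0.2265, -0.5825, 0.2313]
ee_rot: [-90.0, -0.0, -13.4]
force: [0.4, -0.7, -0.4]
grip_width: 0.0572
```

Call:
send_rows(xyz=[[0,0,0],[0.4,0,1],[0.4,0,1],[0.4,0,1],[0.4,0,1],[0.4,0,1],[0.4,0,1],[0.4,0,1]], turn=[[0,-1,0],[0,-0.22,0],[0,0,0],[0,0,0],[0,0,0],[0,0,0],[0,0,0],[0,0,0]], grip=[67,67,67,67,67,67,67,67])

```text
t: 2.33
position: [0.2962, -0.4477, 0.2314]
ee_rot: [-90.0, -0.0, -5.4]
force: [1.2, -0.4, 0.4]
grip_width: 0.057
```

Call:
send_rows(xyz=[[0.4,0,1],[0.4,0,1],[0.4,0,1],[0.4,0,1],[0.4,0,1],[0.4,0,1],[0.4,0,1],[0.4,0,1]], turn=[[0,0,0],[0,0,0],[0,0,0],[0,0,0],[0,0,0],[0,0,0],[0,0,0],[0,0,0]], grip=[67,67,67,67,67,67,67,67])

```text
t: 3.0
position: [0.3749, -0.2944, 0.2315]
ee_rot: [-90.0, -0.0, -5.4]
force: [-0.5, 0.3, 0.3]
grip_width: 0.0575
```

Call:
send_rows(xyz=[[0.4,0,1],[0.4,0,1],[0.4,0,1],[0.4,0,1],[0.4,0,1],[0.4,0,1],[0.4,0,1],[0.4,0,1]], turn=[[0,0,0],[0,0,0],[0,0,0],[0,0,0],[0,0,0],[0,0,0],[0,0,0],[0,0,0]], grip=[67,67,67,67,67,67,67,67])

```text
t: 3.67
position: [0.4535, -0.141, 0.2315]
ee_rot: [-90.0, -0.0, -5.4]
force: [0.0, -0.7, -0.7]
grip_width: 0.0575
```

Call:
send_rows(xyz=[[0.4,0,1],[0.4,0,1],[0.4,0,1],[0.4,0,1],[0.4,0,1],[0.4,0,1],[0.4,0,1],[0.4,0,1]], turn=[[0,0,0],[0,0,0],[0,0,0],[0,0,0],[0,0,0],[0,0,0],[0,0,0],[0,0,0]], grip=[67,67,67,67,67,67,67,67])

```text
t: 4.33
position: [0.5323, 0.0124, 0.2314]
ee_rot: [-90.0, -0.0, -5.4]
force: [0.0, -0.2, -0.4]
grip_width: 0.057
```

Call:
send_rows(xyz=[[0.24,0,0.98],[0.24,0,0.98],[0.24,0,0.98],[0.24,0,0.98],[0.24,0,0.98],[0.24,0,0.98],[0.24,0,0.98],[0,0,0]], turn=[[0,0,0],[0,0,0],[0,0,0],[0,0,0],[0,0,0],[0,0,0],[0,0,0],[0,0,0]], grip=[67,67,67,67,67,67,67,67])

```text
t: 5.0
position: [0.5792, 0.1477, 0.2313]
ee_rot: [-89.9, -0.1, -5.2]
force: [0.3, -0.2, 0.2]
grip_width: 0.0575
```

Call:
send_rows(xyz=[[0,1,0],[0,1,0],[0,1,0],[0,1,0],[0,1,0],[0,1,0],[0,0.4,0],[0,0,0]], turn=[[0,0,0],[0,0,0],[0,0,0],[0,0,0],[0,0,0],[0,0,0],[0,0,0],[0,0,0]], grip=[67,67,67,67,67,67,67,67])

```text
t: 5.67
position: [0.5758, 0.144, 0.1009]
ee_rot: [-90.1, 0.3, -5.4]
force: [0.1, 0.3, 0.1]
grip_width: 0.0569
```

```bash
cat >> h.py <<'E'
Y=np.radians(-95.39);RC=Rc(Y);O=np.array([.5656,-.0523])
def toch(P): P=np.asarray(P);return np.concatenate([(P[...,:2]-O)@RC,P[...,2:]],-1)
def tcp():
    o=sensors.get_obs();print("t",round(o["t"],2),"tcp chute mm",np.round(toch(o["position"])*1000,1),"F",np.round(o["force"],1),"grip",round(o["grip_width"],4));return o
def hmap(c,fn):
    p,d=imaging.snapshot(c);cv2.imwrite(f"pics/{fn}.png",p[:,:,::-1])
    W=cloud(c,d);np.save(f"pics/{fn}.npy",W);return p,toch(W)
E
python3 - <<'E'
from h import *
from scipy.spatial.transform import Rotation as Ro
o=tcp()
p,d=imaging.snapshot("wrist");cv2.imwrite("pics/w1.png",p[:,:,::-1])
k=imaging.camera_params("wrist");v,u=np.mgrid[:420,:560]
P=np.stack([(u-k["cx"])/k["fx"]*d,(v-k["cy"])/k["fy"]*d,d],-1)@k["hand_eye"][:3,:3].T+k["hand_eye"][:3,3]
# finger tips in tool coords
m=(d>0)&(abs(P[...,0])<.065)&(abs(P[...,2])<.03)&(P[...,1]<.015)&(P[...,1]>-.07)
for s in(-1,1):
    q=P[m&(P[...,0]*s>0)];print(s,len(q),"x",np.percentile(q[:,0],[1,99]),"y",np.percentile(q[:,1],[1,99]),"z",np.percentile(q[:,2],[1,99]))
E
```

```text
t 5.67 tcp chute mm [-196.4   -8.3  100.9] F [0.1 0.3 0.1] grip 0.0569
-1 9853 x [-0.06020915 -0.02356924] y [-0.06967683 -0.00913223] z [-0.01123199  0.01666753]
1 9854 x [0.02529456 0.06184271] y [-0.06970288 -0.00919198] z [-0.01130214  0.0166524 ]
```

View pics/w1.png

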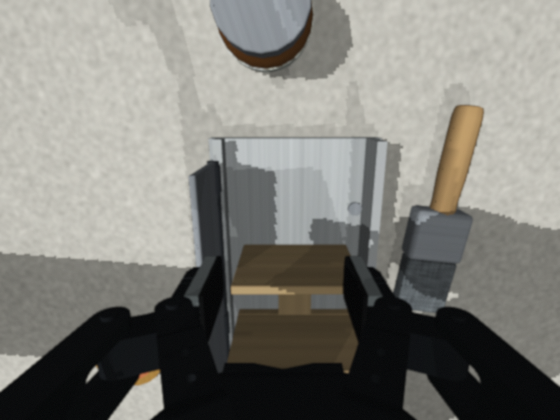

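The wrist view shows the fingertips at about (212,285) and (358,285), behind the handle, with the gate plate at (205,215) just outside the left finger. Now the finger profile.

```bash
python3 - <<'E'
from h import *
o=tcp()
p,d=imaging.snapshot("wrist")
k=imaging.camera_params("wrist");v,u=np.mgrid[:420,:560]
P=np.stack([(u-k["cx"])/k["fx"]*d,(v-k["cy"])/k["fy"]*d,d],-1)@k["hand_eye"][:3,:3].T+k["hand_eye"][:3,3]
for y0 in np.arange(-.06,0.004,.006):
    m=(d>0)&(abs(P[...,0])<.075)&(abs(P[...,2])<.03)&(P[...,1]>y0)&(P[...,1]<y0+.006)
    for s in(-1,1):
        q=P[m&(P[...,0]*s>0)]
        if len(q)>8:print(round(y0,3),s,len(q),"x",np.percentile(q[:,0],[2,98]).round(4),"z",np.percentile(q[:,2],[2,98]).round(4))
E
```

```text
t 5.72 tcp chute mm [-196.8   -7.   102.6] F [-0.2  1.   1.1] grip 0.0575
-0.06 -1 2884 x [-0.0591 -0.0273] z [-0.0101  0.0134]
-0.06 1 2941 x [0.0289 0.0607] z [-0.0102  0.0133]
-0.054 -1 892 x [-0.0572 -0.0286] z [0.0062 0.0137]
-0.054 1 904 x [0.0302 0.0591] z [0.0062 0.0136]
-0.048 -1 317 x [-0.0478 -0.0277] z [0.0007 0.0133]
-0.048 1 327 x [0.0294 0.0503] z [0.0001 0.0132]
-0.042 -1 494 x [-0.0339 -0.0276] z [-0.0093  0.0112]
-0.042 1 504 x [0.0292 0.0356] z [-0.0094  0.0112]
-0.036 -1 438 x [-0.0409 -0.0275] z [-0.0099  0.0112]
-0.036 1 421 x [0.0292 0.0427] z [-0.0101  0.0113]
-0.03 -1 387 x [-0.041  -0.0276] z [-0.0101  0.0112]
-0.03 1 384 x [0.0292 0.0427] z [-0.0101  0.0112]
-0.024 -1 326 x [-0.0409 -0.0276] z [-0.0103  0.0112]
-0.024 1 344 x [0.0292 0.0425] z [-0.0103  0.0112]
-0.018 -1 296 x [-0.0406 -0.0276] z [-0.0102  0.0112]
-0.018 1 289 x [0.0292 0.0423] z [-0.0096  0.0111]
-0.012 -1 174 x [-0.0379 -0.0276] z [-0.0102  0.0111]
-0.012 1 181 x [0.0292 0.0396] z [-0.0103  0.011 ]
-0.006 -1 24 x [-0.0281 -0.0277] z [-0.0084  0.0082]
-0.006 1 23 x [0.0292 0.0296] z [-0.0085  0.0073]
```

Call:
send_rows(xyz=[[0.2,0,0],[0,0.8,0],[0,0.8,0],[0,0.8,0],[0,0.7,0],[0,0,0],[0,0,0]], turn=[[0,0,0],[0,0,0],[0,0,0],[0,0,0],[0,0,0],[0,0,0],[0,0,0]], grip=[74,74,74,74,74,74,74])

```text
t: 6.35
position: [0.5826, 0.1444, 0.042]
ee_rot: [-90.0, -0.0, -5.4]
force: [0.3, -0.3, -0.1]
grip_width: 0.0632
```

```bash
python3 -c "
from h import *
tcp();hmap('side','s2')"
```

```text
t 6.35 tcp chute mm [-197.4   -1.5   42. ] F [ 0.3 -0.3 -0.1] grip 0.0632
```

View pics/s2.png

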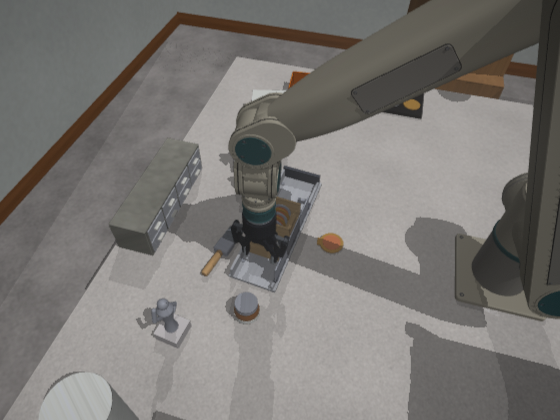

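The side view shows the fingers inside the chute behind the handle at about (262,248), touching nothing (force ≈ 0). Now I'll open the gate.

Call:
send_rows(xyz=[[-0.4,0,0],[-0.4,0,0],[-0.4,0,0],[-0.4,0,0],[-0.3,0,0],[0,0,0],[0,0,0]], turn=[[0,0,0],[0,0,0],[0,0,0],[0,0,0],[0,0,0],[0,0,0],[0,0,0]], grip=[74,74,74,74,74,74,74])

```text
t: 6.98
position: [0.5438, 0.1482, 0.042]
ee_rot: [-90.0, 0.0, -5.3]
force: [1.4, -0.7, 3.5]
grip_width: 0.0631
```

```bash
cat >> h.py <<'E'
def gate_angle(c,fn):
    p,C=hmap(c,fn);C=C.reshape(-1,3)*1000
    q=C[(C[:,0]>-150)&(C[:,0]<-15)&(C[:,1]<-57)&(C[:,1]>-115)&(C[:,2]>34)&(C[:,2]<90)]
    a=np.arctan2(-56-q[:,1],q[:,2]-26);print(c,"plate pts",len(q),"angle pct",np.percentile(a,[10,50,90]).round(2) if len(q) else None, "min y",q[:,1].min() if len(q) else None)
    t=C[(C[:,0]>-2)&(C[:,0]<11)&(C[:,1]<-25)&(C[:,1]>-100)&(C[:,2]>50)&(C[:,2]<95)]
    if len(t):print("tongue n",len(t),"y",np.percentile(t[:,1],[5,95]).round(),"z",np.percentile(t[:,2],[5,95]).round())
    h=C[(C[:,0]>-190)&(C[:,0]<80)&(abs(C[:,1]-20)<20)&(C[:,2]>66)&(C[:,2]<86)];x=np.sort(h[:,0])
    print("tall x groups",[(round(k[0]),round(k[-1]),len(k)) for k in np.split(x,np.where(np.diff(x)>3)[0]+1) if len(k)>4])
E
python3 -c "
from h import *
tcp();gate_angle('side','s3');gate_angle('top','t3')"
```

```text
t 6.98 tcp chute mm [-197.6  -40.5   42. ] F [ 1.4 -0.7  3.5] grip 0.0631
side plate pts 362 angle pct [0.66 0.77 0.82] min y -95.88258709573812
tongue n 58 y [-94. -64.] z [55. 72.]
tall x groups [(-172, -166, 7), (-113, -109, 5)]
top plate pts 778 angle pct [0.6  0.76 0.83] min y -95.15352755700683
tongue n 66 y [-93. -62.] z [53. 71.]
tall x groups [(-172, -166, 48), (-114, -108, 44), (-97, -93, 13), (-83, -79, 10), (-69, -65, 13), (-55, -51, 12), (-41, -37, 13), (-26, -20, 43)]
```

The gate stands at about 0.8 rad (tongue at y ≈ -63, z ≈ 71), which clears the rack. I'll open it slightly more and start pushing.

Call:
send_rows(xyz=[[-0.07,0,-0.2],[0,0,-0.2],[0,0,-0.2],[0,0,-0.15],[0,0,-0.15],[0,0,-0.2],[0,0,-0.2],[0,0,-0.2]], turn=[[0,0,0],[0,0,0],[0,0,0],[0,0,0],[0,0,0],[0,0,0],[0,0,0],[0,0,0]], grip=[74,74,74,74,74,74,74,74])

```text
t: 7.75
position: [0.5404, 0.1193, 0.0414]
ee_rot: [-89.8, -0.0, -5.3]
force: [3.0, 6.0, 2.7]
grip_width: 0.0634
```

```bash
python3 -c "
from h import *
tcp();gate_angle('top','t4')"
```

```text
t 7.75 tcp chute mm [-168.5  -41.2   41.4] F [3.  6.  2.7] grip 0.0634
top plate pts 784 angle pct [0.62 0.78 0.86] min y -96.00070851202324
tongue n 60 y [-93. -64.] z [54. 74.]
tall x groups [(-159, -152, 46), (-100, -94, 46), (-83, -80, 11), (-69, -65, 14), (-55, -51, 14), (-42, -37, 18), (-27, -24, 10), (-13, -7, 43)]
```

Call:
send_rows(xyz=[[0,0,-0.25],[0,0,-0.25],[0,0,-0.25],[0,0,-0.25],[0,0,-0.25],[0,0,-0.25],[0,0,-0.25],[0,0,-0.25]], turn=[[0,0,0],[0,0,0],[0,0,0],[0,0,0],[0,0,0],[0,0,0],[0,0,0],[0,0,0]], grip=[74,74,74,74,74,74,74,74])

```text
t: 8.47
position: [0.5366, 0.0796, 0.0414]
ee_rot: [-89.8, -0.0, -5.3]
force: [2.2, 5.7, 3.6]
grip_width: 0.0631
```

```bash
python3 -c "
from h import *
tcp();gate_angle('top','t5')"
```

```text
t 8.47 tcp chute mm [-128.6  -41.3   41.4] F [2.2 5.7 3.6] grip 0.0631
top plate pts 490 angle pct [0.63 0.78 0.86] min y -95.66200355173378
tongue n 61 y [-93. -64.] z [51. 73.]
tall x groups [(-61, -55, 41), (-44, -39, 16), (-29, -26, 11), (-16, -12, 14), (-2, 3, 17), (12, 17, 17), (27, 33, 48)]
```

Call:
send_rows(xyz=[[0,0,-0.25],[0,0,-0.25],[0,0,-0.25],[0,0,-0.25],[0,0,-0.25],[0,0,-0.25],[0,0,-0.25],[0,0,-0.25]], turn=[[0,0,0],[0,0,0],[0,0,0],[0,0,0],[0,0,0],[0,0,0],[0,0,0],[0,0,0]], grip=[74,74,74,74,74,74,74,74])

```text
t: 9.18
position: [0.5327, 0.0399, 0.0414]
ee_rot: [-89.7, 0.0, -5.3]
force: [2.9, 8.5, 4.1]
grip_width: 0.0632
```

Call:
send_rows(xyz=[[0,0,-0.25],[0,0,-0.25],[0,0,-0.25],[0,0,-0.25],[0,0,-0.25],[0,0,-0.2],[0,0,-0.15],[0,0,0]], turn=[[0,0,0],[0,0,0],[0,0,0],[0,0,0],[0,0,0],[0,0,0],[0,0,0],[0,0,0]], grip=[74,74,74,74,74,74,74,74])

```text
t: 9.85
position: [0.5295, 0.0075, 0.0414]
ee_rot: [-89.8, 0.0, -5.3]
force: [2.1, 5.4, 4.6]
grip_width: 0.0631
```

```bash
python3 -c "
from h import *
tcp();gate_angle('top','t6');gate_angle('side','s6')"
```

```text
t 9.85 tcp chute mm [-56.2 -41.5  41.4] F [2.1 5.4 4.6] grip 0.0631
top plate pts 90 angle pct [0.65 0.81 0.87] min y -96.22003723921219
tongue n 37 y [-94. -66.] z [51. 72.]
tall x groups [(-45, -42, 9), (11, 17, 45), (29, 32, 12), (42, 46, 15), (57, 60, 15), (70, 75, 18)]
side plate pts 438 angle pct [0.55 0.8  0.86] min y -97.17750569763128
tongue n 15 y [-78. -69.] z [53. 71.]
tall x groups [(-48, -39, 11), (14, 20, 5)]
```

Call:
send_rows(xyz=[[0,0,-0.15],[0,0,-0.15],[0,0,0],[0,0,0]], turn=[[0,0,0],[0,0,0],[0,0,0],[0,0,0]], grip=[74,74,74,74])

```text
t: 10.28
position: [0.529, 0.0018, 0.0414]
ee_rot: [-89.8, 0.0, -5.3]
force: [3.8, 5.4, 3.8]
grip_width: 0.0632
```

```bash
python3 -c "
from h import *
tcp();gate_angle('top','t7')"
```

```text
t 10.28 tcp chute mm [-50.5 -41.5  41.4] F [3.8 5.4 3.8] grip 0.0632
top plate pts 142 angle pct [0.62 0.79 0.86] min y -96.12445382055401
tongue n 1 y [-93. -93.] z [61. 61.]
tall x groups [(-41, -35, 10), (17, 24, 46), (35, 39, 16), (48, 52, 15), (62, 65, 12), (76, 79, 17)]
```

The rack's rear is at +18 mm (origin ≈ 65). Now I'll withdraw: back off, bring the finger inward so the gate closes, then lift.

Call:
send_rows(xyz=[[0,0,0.3],[0,0,0.4],[0.4,0,0],[0.5,0,0],[0.5,0,0],[0.5,0,0],[0.1,0,0],[0,0,0]], turn=[[0,0,0],[0,0,0],[0,0,0],[0,0,0],[0,0,0],[0,0,0],[0,0,0],[0,0,0]], grip=[74,74,74,74,74,74,74,74])

```text
t: 11.0
position: [0.5707, 0.0107, 0.0407]
ee_rot: [-90.0, 0.1, -5.4]
force: [-0.6, -0.8, 0.7]
grip_width: 0.0633
```

Call:
send_rows(xyz=[[0,-0.5,0],[0,-1,0],[0,-1,0],[0,-1,0],[0,-1,0],[0,-1,0],[0,-1,0],[0,-1,0]], turn=[[0,0,0],[0,0,0],[0,0,0],[0,0,0],[0,0,0],[0,0,0],[0,0,0],[0,0,0]], grip=[74,74,74,74,74,74,74,74])

```text
t: 11.67
position: [0.569, 0.011, 0.1927]
ee_rot: [-90.0, 0.1, -5.4]
force: [0.1, 0.4, -0.2]
grip_width: 0.0632
```

Call:
send_rows(xyz=[[-1,0,0],[-1,0,0],[-1,0,0],[-1,0,0],[-1,0,0],[-1,0,0],[-1,0,0],[0,0,0]], turn=[[0,0,0],[0,0,0],[0,0,0],[0,0,0],[0,0,0],[0,0,0],[0,0,0],[0,0,0]], grip=[74,74,74,74,74,74,74,74])

```text
t: 12.33
position: [0.4255, 0.0246, 0.1909]
ee_rot: [-90.0, 0.3, -5.3]
force: [-0.0, 0.5, -0.8]
grip_width: 0.0637
```

```bash
python3 - <<'E'
from h import *
tcp();gate_angle('top','t8');gate_angle('side','s8')
a=np.load("pics/topd.npy");W0=cloud("top",a);W1=np.load("pics/t8.npy")
for n in("medal_loose","glue_bottle","brush","wax_jar"):
    print(n,[(np.round(q["at"],3).tolist(),round(q["p"],2)) for q in nets.search_frame("side",n)[:1]])
for nm in ("t8","s8"):
    pass
cv2.imwrite("pics/fin.png",np.vstack([cv2.resize(cv2.imread("pics/t8.png")[100:320,80:500],(800,300)),cv2.resize(cv2.imread("pics/s8.png")[120:340,100:400],(410,300)) if 0 else cv2.copyMakeBorder(cv2.resize(cv2.imread("pics/s8.png")[120:340,100:400],(409,300)),0,0,0,391,cv2.BORDER_CONSTANT)]))
E
```

```text
t 12.33 tcp chute mm [ -63.4 -146.7  190.9] F [-0.   0.5 -0.8] grip 0.0637
top plate pts 0 angle pct None min y None
tongue n 43 y [-55. -31.] z [65. 79.]
tall x groups [(-41, -34, 44), (17, 24, 46), (35, 39, 16), (49, 52, 13), (62, 65, 15), (76, 80, 15)]
side plate pts 152 angle pct [0.03 0.05 0.13] min y -58.42309249011121
tongue n 53 y [-58. -32.] z [56. 79.]
tall x groups [(-43, -32, 55), (14, 24, 60), (34, 39, 12), (49, 55, 14), (61, 68, 14), (75, 80, 15)]
medal_loose [([0.426, 0.023, 0.004], 0.82)]
glue_bottle [([0.684, -0.09, 0.062], 0.68)]
brush [([0.691, 0.122, 0.017], 0.62)]
wax_jar [([0.571, 0.286, 0.056], 0.63)]
```

View pics/fin.png

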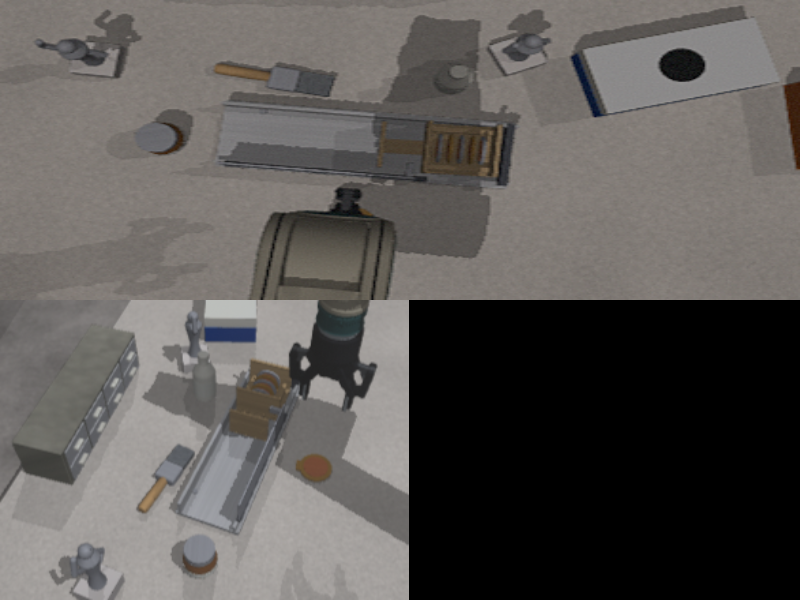

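The final view shows the rack at the downstream end, behind the shut gate. The tongue is back at y ≈ -31 and the rack's rear face is at about +18 mm. The arm is clear and the bystanders are undisturbed.

```bash
python3 -c "
from workcell import r
print(r.sign_off())"
```

```text
the job is handed in; nothing more can be done
None
```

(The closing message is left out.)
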